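Shut and latch the parts case

ROBOT

A 6-joint arm with a two-finger parallel gripper is mounted at the origin on the work surface. World frame = base frame: x ahead of the robot, y to its left, z up, the work surface at z = 0. Lengths are in m, angles in rad, forces in N, time in s.
With the tool pointing down it reaches from about 0.4 to 0.925 m from the base axis. Payload 12.5 kg.
Tool frame: the origin (TCP) lies between the finger pads; the fingertips stand 8 mm ahead of it and the grasp point (between the pads) lies 11 mm behind it; z points along the fingers, y is the line along which they close (so a half turn about z gives the same grasp; the last joint's range is limited). The gripper opens to 95 mm and grips with 3 to 60 N. Pads are 20 mm wide; open, the fingers measure 119 mm over their backs; the gripper's body (75 mm by 180 mm) begins 59 mm behind the grasp point.
Start: joints at [-1.325, 0.491, 1.559, -0, 1.092, -0.106], TCP at [0.215, -0.587, 0.223] pointing down, gripper open.
Joint ranges: [-3.1, 3.1], [-0.84, 2.19], [0.05, 2.79], [-1.13, 4.28], [0.06, 2.93], [-2.69, 2.69]. Speed limits (rad/s): [2.22, 2.22, 2.79, 3.14, 3.14, 3.14].

INTERFACE

Orientations are given as a rotation vector (axis times angle).
In Python, from cell import ctrl, capture, get_calibration gives the robot as it stands.
- The arm moves only by the tool step_arm, never from a script. Its arguments are lists of equal length, an entry for each row: "grip": the gripper's target within -1 to 1 (fully open at 1, half-way at 0, shut at -1); "linear": the shift along the tool's x, y, z in units of 0.2 m (1.0 is 0.2 m), a list of three; "spin": the turn about the tool's z in units of pi rad (1.0 is pi rad). A call has 1 to 10 rows; each row is the pose to reach, as a shift and turn from the pose commanded when the call began, along the tool's axes at that moment, turning the shorter way round; what a row does not reach only later rows make up. A row lasts 1/8 s, in which the tool goes at most 62.5 mm and 10.7 degrees, less where a joint would pass 70% of its speed; a pose out of reach is approached as far as the arm can. A call with a number of a shift or a turn outside -1 to 1 is refused whole. A call with a gripper value outside its range is refused whole. The fingers move at their own pace and stop on an object; the grip force is fixed at half the most. Time passes only in rows, so rows that repeat a pose let the fingers close. It gives the time, the measured TCP pose, the force, the opening and the grip force at its end, in the units of the state.
- ctrl.observe(): the state, without advancing time (a new reading comes with each control period).
- capture(name): name is "side" or "top"; returns the picture (420x560x3 uint8, red, green, blue); there is no depth.
- get_calibration(name): a dict with "camera_matrix" (3x3 intrinsics, pixels), "view" (4x4, takes a point from world to camera coordinates). Camera axes: x right, y down, z forward; pixel columns grow to the right and rows downward; lengths in m; the calibration is good to about 2 mm. A picture is of the moment at which its call begins. get_calibration takes no time and is no camera call.
- ctrl.hand_in(): hands the job in; it is judged then, once.
The state is a dict: "t": time; "joint_positions": joint angles; "joint_vel": joint speeds; "tau": joint torques, N m; "tcp_pos": TCP position; "tool_rot": TCP orientation; "ft_force": force on the tool from outside, world axes, zero at the start; "wrist_torque": the same for the moment, N m; "width": finger opening in m; "gripper_force": force on a finger pad.
Only numpy, scipy, OpenCV 4.12 (cv2) and the standard library are available. Lean on these libraries where they do the work, as an engineer would, in place of code of your own. Each camera call takes 0.05 s, during which the arm holds its last target. There are 200 camera calls.

TASK

The small-parts case on the bench has been left open: push its lid over and down with your fingertips until it is fully shut, and only then press both front latches down and in until they lie flush against the case. Grip and lift nothing: the case stays flat on the bench within about 4 cm of where it stands, and the things around it are left alone.

Things in the scene. Friction and masses are not known exactly. Their poses are not given: they have to be found in the camera images.
- case: parts case, loose on the bench, 1.3 to 2 kg: grey tray 170 mm deep (x), 240 wide (y), 44 high, under a black-rimmed lid with a clear pane; 54 high when shut. Origin: centre of the tray's underside. x points from the front (latches, handle) to the rear (hinge), y to the left seen from the front, z up. Handle: sticks out 24 mm at mid-front, 100 mm wide, 18 to 30 mm above the bench
- lid (a joint): lid angle in rad: 0 shut, 1.57 upright, 1.95 rear stop. Hinge along case y, at case x = +89 mm, 44 mm above the bench. Stiff: stays at any angle; 2 to 5 N at its front half move it. Lid 240 mm wide, front edge 174 mm from the hinge; its outer face (facing the rear when the lid is up) lies 10 mm off the plane through the hinge line
- lid_hinge (a point): middle of the lid's hinge line; moves with the case and turns with the lid (x from the lid's front edge to the hinge, z out of the outer face)
- lid_front (a point): middle of the front edge of the lid's outer face, 174 mm from the hinge; turns with the lid
- latch_left (a joint): left latch angle in rad: 0 = home, flush along the case front (lid shut), growing to 1.5 as it swings out. Black flap 34 mm wide, 29 long, centred at case y = +85 mm, hinged on the lid's front edge (hinge 177 mm before the lid's, 50 mm above the bench when shut). Outer face 5 mm off the plane through its hinge line; 4 mm lip along the free edge 8 mm off. Stays where left; 1 to 3 N move it
- latch_right (a joint): right latch angle in rad: 0 = home, flush along the case front (lid shut), growing to 1.5 as it swings out. Black flap 34 mm wide, 29 long, centred at case y = -85 mm, hinged on the lid's front edge (hinge 177 mm before the lid's, 50 mm above the bench when shut). Outer face 5 mm off the plane through its hinge line; 4 mm lip along the free edge 8 mm off. Stays where left; 1 to 3 N move it
- latch_left_edge (a point): middle of the left latch's free edge on its outer side, 29 mm from its hinge; moves with it. A finger pushed level against this edge while the flap stands far out jams and lifts the lid: press the flap down first, then in
- latch_right_edge (a point): the same for the right latch
- screwdriver: bystander: screwdriver 190 mm long lying on the bench to the right of the case, handle towards the front; origin on the bench beneath it
- flux: bystander: white flux bottle 42 mm across, 105 mm high, standing to the left of the case; origin at the centre of its foot
- stock_box: bystander: open yellow stock box 170 x 85 x 60 mm, further left; origin under its centre
- mug: bystander: white mug 80 mm across, 90 mm high, further right; origin at the centre of its foot

How it is judged:
By the outcome, as a careful person would: the job done as asked, in the order asked, and still so for the second after the job is handed in, with the robot touching nothing.
It also fails if it takes over 72 s, if anything falls off the work surface, if the arm or the gripper's body presses on something with over 40 N, if the wrist force passes 120 N, or if a joint passes its speed limit or range.

## Working session

There is one attempt and no reset: what is moved stays moved. The work goes in short steps, Python scripts to look and compute and a tool call to move; the robot and the scene stay as the last step left them, time stands still between calls to the robot, and variables do not carry over. Pictures are saved under pics/ and viewed, at most 10 in all, crops included, and the job is handed in when it is done.

Besides the shell and the picture viewer there is one more tool, called as name([rows], argument=value, ...), one row to a line, values as JSON. step_arm: Moves the arm, as the interface text tells. Its arguments: {"type":"object","properties":{"grip":{"type":"array","items":{"type":"number"}},"linear":{"type":"array","items":{"type":"array","items":{"type":"number"}}},"spin":{"type":"array","items":{"type":"number"}}},"required":["grip","linear","spin"]}

```bash
mkdir -p pics; python3 - <<'E'
from cell import ctrl,capture,get_calibration
import cv2,numpy as np
for n in("side","top"):
    cv2.imwrite(f"pics/{n}0.png",capture(n)[:,:,::-1])
    c=get_calibration(n);print(n,np.round(c["camera_matrix"],1).tolist(),np.round(c["view"],4).tolist())
o=ctrl.observe();print(o["t"],o["tcp_pos"],o["tool_rot"],o["width"])
E
```

```text
side [[474.0, 0.0, 292.8], [0.0, 474.0, 208.2], [0.0, 0.0, 1.0]] [[-0.9977, -0.0676, -0.0081, 0.5752], [-0.038, 0.6517, -0.7576, 0.0487], [0.0565, -0.7555, -0.6527, 1.2953], [0.0, 0.0, 0.0, 1.0]]
top [[409.7, 0.0, 290.2], [0.0, 409.7, 207.9], [0.0, 0.0, 1.0]] [[0.0012, -1.0, -0.0011, 0.0147], [-0.9885, -0.001, -0.151, 0.5632], [0.151, 0.0013, -0.9885, 0.943], [0.0, 0.0, 0.0, 1.0]]
0.1 [ 0.21535671 -0.58651018  0.22214339] [-3.09219313e+00 -5.49564748e-01  4.88029762e-05] 0.09527030905433614
```

View pics/side0.png

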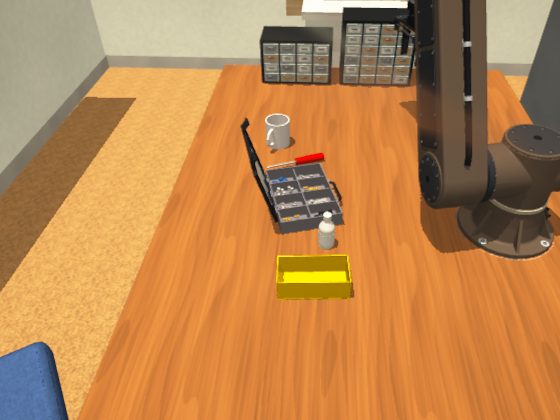

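View pics/top0.png

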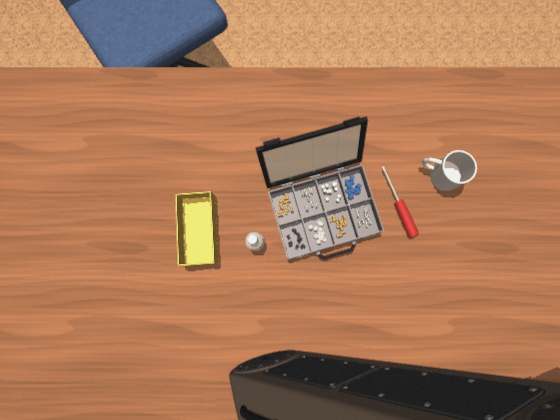

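The side view shows the case open at about (300,195), with the lid leaning back (top corner at 245,123). In the top view the tray corners are near (289,260) and (381,232), and the lid's top edge runs from (258,150) to (366,120). I'll enlarge both for precise corners.

```bash
python3 - <<'E'
import cv2,numpy as np
a=cv2.imread("pics/top0.png")[105:275,230:430];b=cv2.imread("pics/side0.png")[110:250,220:360]
a=cv2.resize(a,(800,680)[:2],interpolation=cv2.INTER_CUBIC)[:600]
cv2.imwrite("pics/topc.png",cv2.resize(cv2.imread("pics/top0.png")[112:267,235:440],None,fx=3.8,fy=3.8,interpolation=2))
cv2.imwrite("pics/sidec.png",cv2.resize(b,None,fx=4,fy=4,interpolation=2))
E
```

```text
(no output)
```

View pics/topc.png

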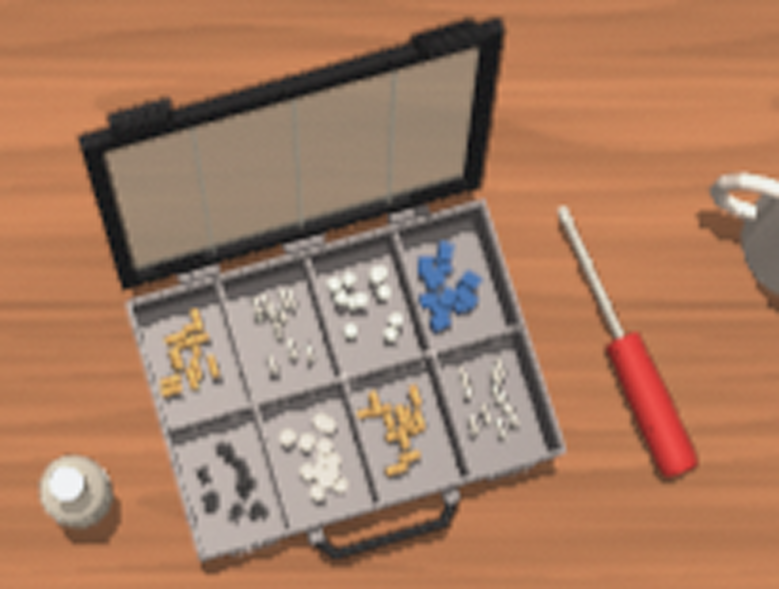

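View pics/sidec.png

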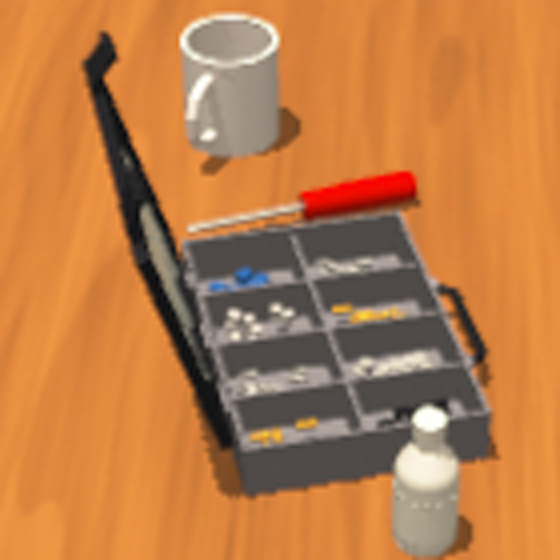

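The crops give the tray rim corners: RL (133,300), RR (485,203), FR (563,450) and FL (204,556). The lid's front edge runs from (83,138) to (500,25). The latches stick out past it at (140,115) and (445,35), swung out.

```bash
cat >h.py <<'E'
import numpy as np,cv2
from cell import ctrl,capture,get_calibration
def ray(n,px):
    c=get_calibration(n);K=np.array(c["camera_matrix"]);V=np.array(c["view"])
    d=V[:3,:3].T@np.linalg.inv(K)@np.array([px[0],px[1],1.]);o=-V[:3,:3].T@V[:3,3]
    return o,d
def onz(n,px,z):
    o,d=ray(n,px);return o+d*(z-o[2])/d[2]
def proj(n,p):
    c=get_calibration(n);V=np.array(c["view"]);q=np.array(c["camera_matrix"])@(V[:3,:3]@p+V[:3,3]);return q[:2]/q[2]
E
python3 - <<'E'
from h import *
t=lambda x,y:(235+(x+.5)/3.8-.5,112+(y+.5)/3.8-.5)
P=np.array([onz("top",t(*p),.044)[:2] for p in((133,300),(485,203),(563,450),(204,556))])
C=np.array([[.085,.12],[.085,-.12],[-.085,-.12],[-.085,.12]])
H=(P-P.mean(0)).T@(C-C.mean(0));U,S,Vt=np.linalg.svd(H);R=U@Vt
c=P.mean(0);print(P.round(4).tolist(),"centre",c.round(4),"yaw",np.arctan2(R[1,0],R[0,0]))
print("err mm",((C@R.T+c-P)*1000).round(1).tolist(),np.linalg.norm(P[0]-P[1]),np.linalg.norm(P[1]-P[2]))
# lid: predicted corners for lid angles
X=np.eye(3);X[:2,:2]=R
for a in np.arange(1.3,2.0,.1):
    q=[]
    for y in(.12,-.12):
        for off in (.01,):
            p=np.array([.089-.174*np.cos(a)+off*np.sin(a),y,.044+.174*np.sin(a)+off*np.cos(a)])
            w=X@p+[*c,0];u=proj("top",w);v=proj("side",w)
            q+=[((u-[235,112])*3.8).round().tolist(),((v-[220,110])*4).round().tolist()]
    print(round(a,2),q)
E
```

```text
[[0.6054, 0.0653], [0.669, -0.1604], [0.5099, -0.2052], [0.4436, 0.0198]] centre [ 0.557  -0.0701] yaw 0.2786627255480644
err mm [[0.3, 3.4], [2.7, -1.8], [-1.6, -3.7], [-1.4, 2.1]] 0.2344270565713492 0.1653753331848414
1.3 [[125.0, 295.0], [286.0, 233.0], [561.0, 173.0], [214.0, 35.0]]
1.4 [[116.0, 263.0], [258.0, 232.0], [552.0, 142.0], [190.0, 34.0]]
1.5 [[108.0, 231.0], [229.0, 235.0], [542.0, 111.0], [165.0, 35.0]]
1.6 [[99.0, 200.0], [201.0, 239.0], [532.0, 81.0], [140.0, 39.0]]
1.7 [[91.0, 171.0], [172.0, 246.0], [522.0, 52.0], [116.0, 45.0]]
1.8 [[83.0, 144.0], [145.0, 256.0], [511.0, 26.0], [92.0, 53.0]]
1.9 [[76.0, 119.0], [118.0, 267.0], [500.0, 2.0], [69.0, 63.0]]
```

```bash
cat >>h.py <<'E'
from scipy.spatial.transform import Rotation as Ro
C=np.array([.557,-.0701,0]);YAW=.279
RC=Ro.from_euler("z",YAW).as_matrix()
def rep(*targets):
    o=ctrl.observe();R=Ro.from_rotvec(o["tool_rot"]).as_matrix();p=np.array(o["tcp_pos"])
    ty=np.arctan2(R[1,1],R[0,1])
    print("t",round(o["t"],2),"case xyz",(RC.T@(p-C)).round(4),"F case",(RC.T@o["ft_force"]).round(1),"w",round(o["width"],3),"yaw err",round(ty-YAW,4),"tilt",R[:,2].round(3))
    for t in targets: print(t,"units",((R.T@(C+RC@np.array(t)-p))/.2).round(3))
E
python3 - <<'E'
from h import *
rep((.19,0,.31))
print("flux case",RC.T@(onz("top",(254.5,239.5),.105)-C), "driver tip/handle",RC.T@(onz("top",(384,168),.01)-C),RC.T@(onz("top",(415,234),.01)-C))
E
```

```text
t 0.1 case xyz [-0.4706 -0.4024  0.2221] F case [ 0.3 -1.2 -0.4] w 0.095 yaw err -1.498 tilt [-0.     0.001 -1.   ]
(0.19, 0, 0.31) units [ 3.441 -1.767 -0.437]
flux case [-0.02624523  0.17901751  0.105     ] driver tip/handle [ 0.06737921 -0.17637535  0.01      ] [-0.11245431 -0.19844612  0.01      ]
```

step_arm([
  [0.1,-0.05,-0.45],
  [0.35,-0.15,-0.45],
  [0.6,-0.3,-0.45],
  [0.85,-0.4,-0.45],
  [1,-0.5,-0.45],
  [1,-0.5,-0.45],
  [1,-0.5,-0.45],
  [1,-0.5,-0.45],
  [1,-0.5,-0.45],
], grip=[-1,-1,-1,-1,-1,-1,-1,-1,-1], spin=[-0.05,-0.1,-0.15,-0.2,-0.26,-0.32,-0.38,-0.43,-0.477])

```text
t: 1.23
tcp_pos: [0.3687, -0.4238, 0.3124]
tool_rot: [-1.883, -2.514, -0.0]
ft_force: [-0.4, 0.2, -0.1]
width: 0.0106
gripper_force: 0.0
```

```bash
python3 -c "
from h import *
rep((.19,0,.31))"
```

```text
t 1.23 case xyz [-0.2785 -0.2881  0.3124] F case [-0.3  0.3 -0.1] w 0.011 yaw err 0.0057 tilt [-0.  0. -1.]
(0.19, 0, 0.31) units [1.427 2.351 0.012]
```

step_arm([
  [0.15,0.25,0],
  [0.3,0.5,0],
  [0.45,0.75,0],
  [0.6,1,0],
  [0.6,1,0],
], grip=[-1,-1,-1,-1,-1], spin=[0,0,0,0,0])

```text
t: 1.85
tcp_pos: [0.5296, -0.2506, 0.3121]
tool_rot: [-1.884, -2.513, -0.0]
ft_force: [-1.4, 0.0, -0.3]
width: 0.0007
gripper_force: 0.0
```

step_arm([
  [0.15,0.25,0],
  [0.3,0.5,0],
  [0.45,0.75,0],
  [0.6,1,0],
  [0.6,1,0],
], grip=[-1,-1,-1,-1,-1], spin=[0,0,0,0,0])

```text
t: 2.48
tcp_pos: [0.6882, -0.0808, 0.3112]
tool_rot: [-1.886, -2.511, 0.001]
ft_force: [-0.6, -0.3, -0.2]
width: 0.0006
gripper_force: 0.0
```

step_arm([
  [0.1,0.2,0],
  [0.23,0.36,0],
  [0.23,0.36,0],
  [0.23,0.36,0],
  [0.23,0.36,0],
], grip=[-1,-1,-1,-1,-1], spin=[0,0,0,0,0])

```text
t: 3.1
tcp_pos: [0.7429, -0.0204, 0.313]
tool_rot: [1.892, 2.508, -0.0]
ft_force: [0.3, 0.6, 0.1]
width: 0.0001
gripper_force: 0.0
```

```bash
python3 -c "
from h import *
rep((.19,0,.31),(.19,0,.18))
cv2.imwrite('pics/s1.png',cv2.resize(capture('side')[60:260,180:380,::-1],None,fx=3,fy=3,interpolation=2))"
```

```text
t 3.1 case xyz [ 0.1924 -0.0034  0.313 ] F case [0.4 0.5 0.1] w 0.0 yaw err -0.001 tilt [ 0. -0. -1.]
(0.19, 0, 0.31) units [ 0.017 -0.012  0.015]
(0.19, 0, 0.18) units [ 0.017 -0.012  0.665]
```

View pics/s1.png

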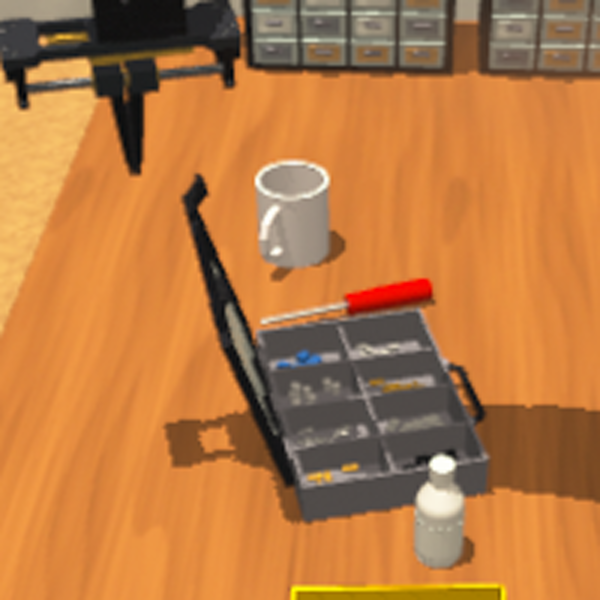

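The gripper stands behind the lid with its tip at (135,170) and is clear of it. I'll descend, then push forward.

step_arm([
  [0.015,0,0.2],
  [0.015,0,0.4],
  [0.015,0,0.615],
  [0.015,0,0.615],
  [0.015,0,0.615],
], grip=[-1,-1,-1,-1,-1], spin=[0,0,0,0,0])

```text
t: 3.78
tcp_pos: [0.7433, -0.0164, 0.1918]
tool_rot: [1.89, 2.507, 0.002]
ft_force: [-0.1, 0.0, 0.2]
width: 0.0003
gripper_force: 0.0
```

step_arm([
  [0,-0.1,0],
  [0,-0.16,0],
  [0,-0.21,0],
  [0,-0.25,-0.02],
  [0,-0.3,-0.03],
  [0,-0.34,-0.045],
  [0,-0.38,-0.06],
  [0,-0.42,-0.06],
  [0,-0.42,-0.06],
], grip=[-1,-1,-1,-1,-1,-1,-1,-1,-1], spin=[0,0,0,0,0,0,0,0,0])

```text
t: 4.9
tcp_pos: [0.6613, -0.0393, 0.2017]
tool_rot: [-1.89, -2.509, 0.001]
ft_force: [-0.3, 0.6, -0.4]
width: 0.0006
gripper_force: 0.0
```

```bash
python3 -c "
from h import *
rep((.0854,0,.2015))
cv2.imwrite('pics/s2.png',cv2.resize(capture('side')[60:260,180:380,::-1],None,fx=3,fy=3,interpolation=2))"
```

```text
t 4.9 case xyz [0.1087 0.0009 0.2017] F case [-0.1  0.6 -0.4] w 0.001 yaw err 0.0003 tilt [-0.001 -0.    -1.   ]
(0.0854, 0, 0.2015) units [-0.004 -0.117  0.001]
```

View pics/s2.png

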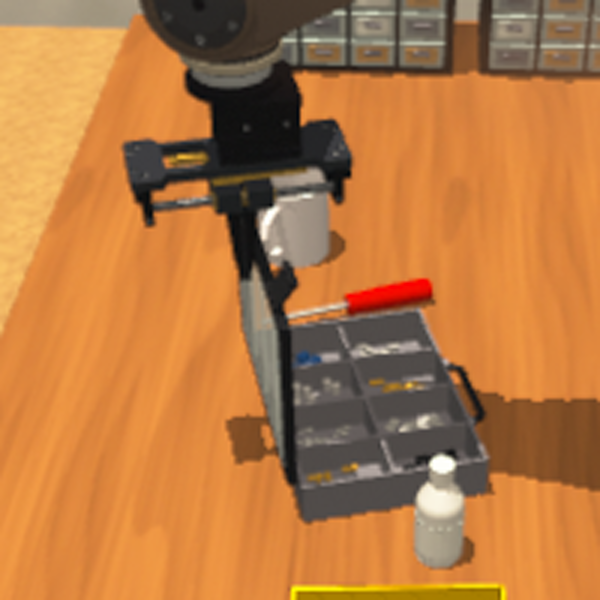

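The lid is now about upright and the tray hasn't moved. I'll follow the arc down.

step_arm([
  [0,-0.06,0],
  [0,-0.115,0],
  [0,-0.19,0.015],
  [0,-0.26,0.035],
  [0,-0.33,0.06],
  [0,-0.4,0.092],
  [0,-0.46,0.132],
  [0,-0.52,0.177],
  [0,-0.58,0.23],
  [0,-0.63,0.285],
], grip=[-1,-1,-1,-1,-1,-1,-1,-1,-1,-1], spin=[0,0,0,0,0,0,0,0,0,0])

```text
t: 6.2
tcp_pos: [0.5399, -0.0741, 0.1438]
tool_rot: [-1.89, -2.509, 0.0]
ft_force: [0.6, 0.4, 0.5]
width: 0.0007
gripper_force: 0.3
```

step_arm([
  [0,-0.04,0.06],
  [0,-0.08,0.127],
  [0,-0.11,0.195],
  [0,-0.13,0.267],
  [0,-0.15,0.34],
  [0,-0.16,0.39],
  [0,-0.16,0.39],
], grip=[-1,-1,-1,-1,-1,-1,-1], spin=[0,0,0,0,0,0,0])

```text
t: 7.08
tcp_pos: [0.5096, -0.0827, 0.0659]
tool_rot: [-1.89, -2.508, 0.001]
ft_force: [-0.0, -0.4, 1.0]
width: 0.0007
gripper_force: 0.0
```

```bash
python3 -c "
from h import *
rep((-.049,0,.06))
cv2.imwrite('pics/s3.png',cv2.resize(capture('side')[60:260,180:380,::-1],None,fx=3,fy=3,interpolation=2))"
```

```text
t 7.08 case xyz [-0.049   0.001   0.0659] F case [-0.1 -0.4  1. ] w 0.001 yaw err 0.0004 tilt [-0.001  0.    -1.   ]
(-0.049, 0, 0.06) units [-0.005  0.     0.029]
```

View pics/s3.png

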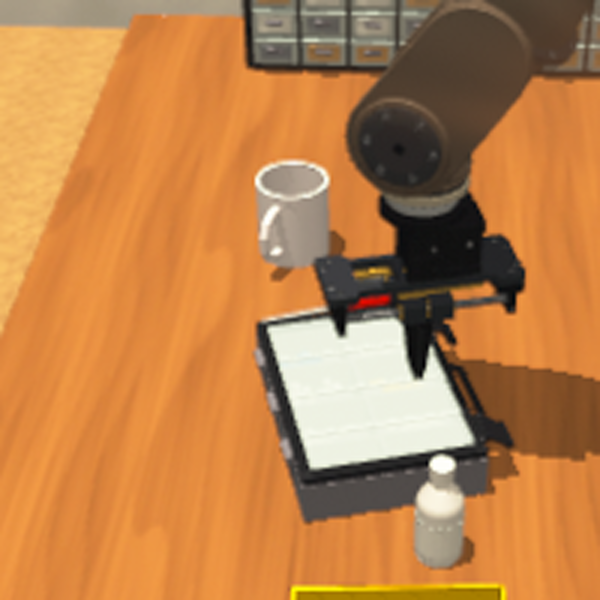

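The lid is almost shut, with both latches swung out at the front: left at (500,435), right at (450,330). Pressing down gently now.

step_arm([
  [0,-0.01,0.01],
  [0,-0.02,0.015],
  [0,-0.03,0.02],
  [0,-0.03,0.025],
  [0,-0.03,0.025],
], grip=[-1,-1,-1,-1,-1], spin=[0,0,0,0,0])

```text
t: 7.75
tcp_pos: [0.504, -0.0844, 0.0622]
tool_rot: [1.89, 2.509, -0.0]
ft_force: [-3.9, -0.4, 8.5]
width: 0.0002
gripper_force: 4.7
```

step_arm([
  [0,0,0.005],
  [0,0,0.01],
  [0,0,0.01],
  [0,0,0.01],
], grip=[-1,-1,-1,-1], spin=[0,0,0,0])

```text
t: 8.25
tcp_pos: [0.5041, -0.0845, 0.0619]
tool_rot: [1.889, 2.509, 0.0]
ft_force: [-9.9, 0.7, 36.1]
width: 0.0
gripper_force: 17.6
```

The stop is hard at tip height 54 mm, so the lid is fully shut. Next is the left latch.

step_arm([
  [0,0,-0.15],
  [0,0,-0.3],
  [0.15,-0.15,-0.3],
  [0.3,-0.31,-0.3],
  [0.415,-0.31,-0.3],
  [0.415,-0.31,-0.3],
  [0.415,-0.31,-0.3],
], grip=[-1,-1,-1,-1,-1,-1,-1], spin=[0,0,0,0,0,0,0])

```text
t: 9.12
tcp_pos: [0.4224, -0.0221, 0.1197]
tool_rot: [1.889, 2.509, 0.0]
ft_force: [-0.2, -0.2, -0.4]
width: 0.0002
gripper_force: 0.0
```

```bash
python3 -c "
from h import *
rep((-.118,.083,.07),(-.118,.083,.04))
t=capture('top')[150:290,250:400,::-1];s=capture('side')[130:250,260:380,::-1]
cv2.imwrite('pics/ts4.png',np.hstack([cv2.resize(t,(440,411),interpolation=2),cv2.resize(s,(360,411) if 0 else (360,360),interpolation=2).repeat(1,0) if 0 else cv2.copyMakeBorder(cv2.resize(s,(360,360),interpolation=2),0,51,0,0,cv2.BORDER_CONSTANT)]))"
```

```text
t 9.12 case xyz [-0.1162  0.0832  0.1197] F case [-0.3 -0.1 -0.4] w 0.0 yaw err 0.0008 tilt [ 0.001 -0.    -1.   ]
(-0.118, 0.083, 0.07) units [-0.001 -0.009  0.249]
(-0.118, 0.083, 0.04) units [-0.001 -0.009  0.399]
```

View pics/ts4.png

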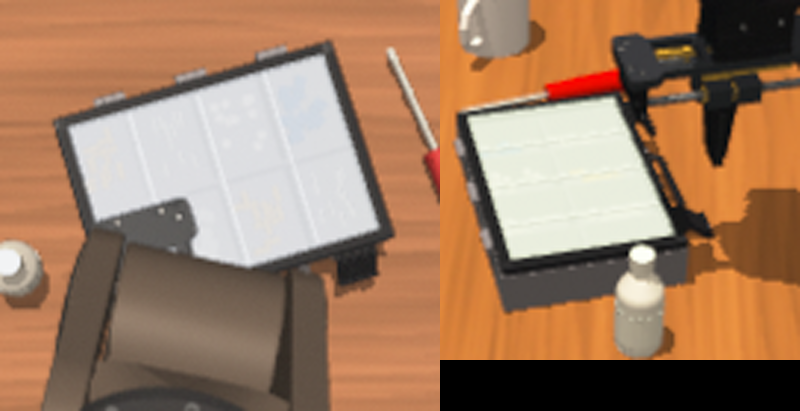

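The lid is closed in both views, and the right latch sticks out at (358,265) in the left panel. I'll recheck the case pose from the lid corners RL (57,122), RR (330,43) and FR (392,237).

```bash
python3 -c "
from h import *
s=150/440
for p in((57,122),(330,43),(392,237)): print((RC.T@(onz('top',(250+p[0]*s,150+p[1]*s),.054)-C)).round(4))
for p in((338,285),(378,275)): print('latch R tip',(RC.T@(onz('top',(250+p[0]*s,150+p[1]*s),.05)-C)).round(4))"
```

```text
[0.0795 0.118  0.054 ]
[ 0.0816 -0.116   0.054 ]
[-0.0851 -0.1159  0.054 ]
latch R tip [-0.1098 -0.0633  0.05  ]
latch R tip [-0.111  -0.0966  0.05  ]
```

step_arm([
  [0,-0.01,0.15],
  [0,-0.01,0.25],
  [0,-0.01,0.29],
  [0,-0.01,0.33],
  [0,-0.01,0.37],
  [0,-0.01,0.41],
  [0,0,0.44],
  [0,0,0.465],
  [0,0,0.465],
], grip=[-1,-1,-1,-1,-1,-1,-1,-1,-1], spin=[0,0,0,0,0,0,0,0,0])

```text
t: 10.35
tcp_pos: [0.4217, -0.0217, 0.0263]
tool_rot: [-1.89, -2.509, 0.0]
ft_force: [-0.5, 0.1, -0.4]
width: 0.0004
gripper_force: 0.0
```

step_arm([
  [0,0.01,0],
  [0,0.02,0],
  [0,0.03,0],
  [0,0.04,0],
  [0,0.04,0],
], grip=[-1,-1,-1,-1,-1], spin=[0,0,0,0,0])

```text
t: 10.98
tcp_pos: [0.4298, -0.0195, 0.0267]
tool_rot: [1.89, 2.509, 0.0]
ft_force: [-0.2, 0.5, 1.2]
width: 0.0004
gripper_force: 0.1
```

```bash
python3 -c "
from h import *
rep()"
```

```text
t 10.97 case xyz [-0.1083  0.0837  0.0267] F case [-0.1  0.6  1.2] w 0.0 yaw err 0.0007 tilt [ 0.001 -0.    -1.   ]
```

step_arm([
  [0,0.01,0],
  [0,0.02,0],
  [0,0.025,0],
  [0,0.03,0],
  [0,0.03,0],
], grip=[-1,-1,-1,-1,-1], spin=[0,0,0,0,0])

```text
t: 11.6
tcp_pos: [0.4351, -0.0178, 0.0266]
tool_rot: [-1.89, -2.509, 0.0]
ft_force: [-1.1, -0.3, -0.6]
width: 0.0004
gripper_force: 1.0
```

```bash
python3 -c "
from h import *
rep()
s=capture('side')[150:240,290:380,::-1]
cv2.imwrite('pics/s5.png',cv2.resize(s,(540,540),interpolation=2))"
```

```text
t 11.6 case xyz [-0.1028  0.0838  0.0266] F case [-1.2 -0.  -0.6] w 0.0 yaw err 0.0006 tilt [-0. -0. -1.]
```

View pics/s5.png

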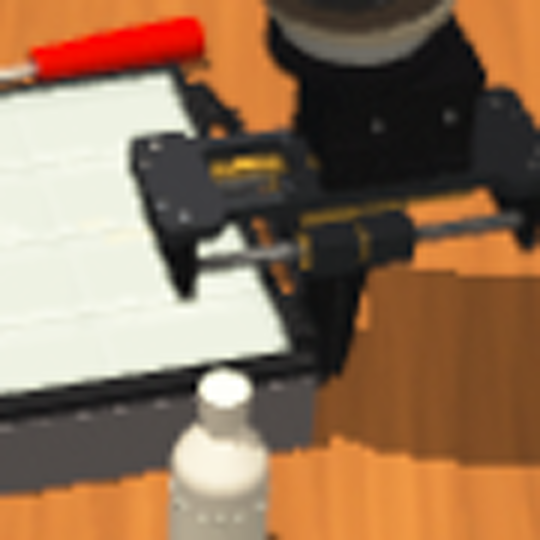

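The finger stands against the left flap at about (330,360), and the gripper body clears the lid. I'll push further in.

step_arm([
  [0,0.005,0],
  [0,0.01,0],
  [0,0.015,0],
  [0,0.015,0],
  [0,0.015,0],
], grip=[-1,-1,-1,-1,-1], spin=[0,0,0,0,0])

```text
t: 12.28
tcp_pos: [0.4361, -0.0169, 0.0265]
tool_rot: [-1.888, -2.506, 0.003]
ft_force: [-10.6, -4.0, 3.1]
width: 0.0004
gripper_force: 5.7
```

```bash
python3 -c "
from h import *
rep()"
```

```text
t 12.28 case xyz [-0.1016  0.0845  0.0265] F case [-11.3  -0.9   3.1] w 0.0 yaw err 0.0005 tilt [-0.004  0.001 -1.   ]
```

Resistance is firm at 11 N. I'll back off and move over to the right latch.

step_arm([
  [0,-0.04,0],
  [0,-0.09,0],
  [0,-0.09,-0.2],
  [0,-0.09,-0.4],
  [0,-0.09,-0.47],
  [-0.25,-0.09,-0.47],
  [-0.5,-0.09,-0.47],
  [-0.75,-0.09,-0.47],
  [-0.83,-0.09,-0.47],
  [-0.83,-0.09,-0.47],
], grip=[-1,-1,-1,-1,-1,-1,-1,-1,-1,-1], spin=[0,0,0,0,0,0,0,0,0,0])

```text
t: 13.52
tcp_pos: [0.4662, -0.1818, 0.1204]
tool_rot: [-1.892, -2.508, 0.0]
ft_force: [0.4, 0.1, 0.1]
width: 0.0002
gripper_force: 0.0
```

```bash
python3 -c "
from h import *
rep((-.118,-.082,.12))
t=capture('top')[150:290,250:400,::-1];s=capture('side')[170:240,310:370,::-1]
cv2.imwrite('pics/ts6.png',np.hstack([cv2.resize(t,(440,411),interpolation=2),cv2.resize(s,(352,411),interpolation=2)]))"
```

```text
t 13.53 case xyz [-0.1181 -0.0824  0.1204] F case [ 0.4 -0.   0.1] w 0.0 yaw err -0.0009 tilt [-0.  0. -1.]
(-0.118, -0.082, 0.12) units [0.002 0.    0.002]
```

View pics/ts6.png

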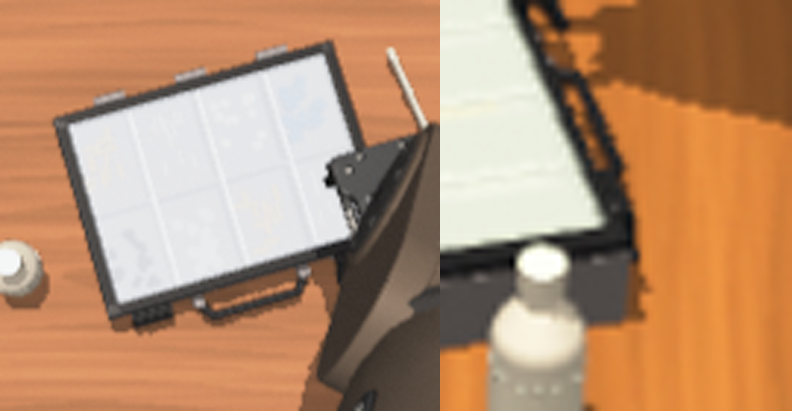

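Left latch: a dark strip at the case front at (153,318) in the left panel, looking nearly flush; in the right panel nothing sticks out at (635,235). I'll check that numerically while pressing the right latch.

step_arm([
  [0,0,0.15],
  [0,0,0.25],
  [0,0,0.29],
  [0,0,0.33],
  [0,0,0.37],
  [0,0,0.41],
  [0,0,0.44],
  [0,0,0.47],
  [0,0,0.47],
], grip=[-1,-1,-1,-1,-1,-1,-1,-1,-1], spin=[0,0,0,0,0,0,0,0,0])

```text
t: 14.75
tcp_pos: [0.4664, -0.1815, 0.0262]
tool_rot: [-1.89, -2.509, 0.0]
ft_force: [-1.5, -0.5, 0.4]
width: 0.0006
gripper_force: 0.0
```

step_arm([
  [0,0.01,0],
  [0,0.02,0],
  [0,0.03,0],
  [0,0.04,0],
  [0,0.05,0],
  [0,0.06,0],
  [0,0.07,0],
  [0,0.07,0],
], grip=[-1,-1,-1,-1,-1,-1,-1,-1], spin=[0,0,0,0,0,0,0,0])

```text
t: 15.75
tcp_pos: [0.4804, -0.1777, 0.0267]
tool_rot: [1.89, 2.509, 0.0]
ft_force: [-0.6, 0.1, -0.4]
width: 0.0008
gripper_force: 0.0
```

```bash
python3 -c "
from h import *
rep()
# predicted left latch lip corners for angles, in ts6 left-panel px
for a in(0,.1,.2,.4):
    q=[]
    for y in(.068,.102):
        x=-.088-.029*np.sin(a)-.008*np.cos(a);z=.05-.029*np.cos(a)+.008*np.sin(a)
        q.append(((proj('top',C+RC@np.array([x,y,z]))-[250,150])*440/150).round(1))
    print(a,q)
for p in((-.085,.12,.054),(-.085,.068,.054),(-.085,.102,.054)):print(((proj('top',C+RC@np.array(p))-[250,150])*440/150).round(1))
"
```

```text
t 15.75 case xyz [-0.1032 -0.0824  0.0267] F case [-0.6  0.3 -0.4] w 0.001 yaw err 0.0006 tilt [ 0.001 -0.    -1.   ]
0 [array([174.4, 314.7]), array([134.7, 326.1])]
0.1 [array([175.4, 318. ]), array([135.7, 329.4])]
0.2 [array([176.4, 321.2]), array([136.6, 332.6])]
0.4 [array([178.4, 327.1]), array([138.4, 338.6])]
[109.7 318. ]
[172.4 300. ]
[131.4 311.7]
```

step_arm([
  [0,0.005,0],
  [0,0.01,0],
  [0,0.015,0],
  [0,0.02,0],
  [0,0.02,0],
  [0,0.02,0],
], grip=[-1,-1,-1,-1,-1,-1], spin=[0,0,0,0,0,0])

```text
t: 16.5
tcp_pos: [0.4827, -0.1767, 0.0264]
tool_rot: [-1.889, -2.507, 0.002]
ft_force: [-8.4, -6.1, -0.2]
width: 0.0006
gripper_force: 4.8
```

```bash
python3 -c "
from h import *
rep()"
```

```text
t 16.5 case xyz [-0.1008 -0.082   0.0264] F case [-9.8 -3.6 -0.2] w 0.001 yaw err 0.0005 tilt [-0.002  0.001 -1.   ]
```

Both stops match, at x ≈ -0.101. I'll withdraw and check numerically.

step_arm([
  [0,-0.04,0],
  [0,-0.09,0],
  [0,-0.09,-0.25],
  [0,-0.09,-0.5],
  [0,-0.09,-0.7],
  [0,-0.3,-0.7],
  [-0.25,-0.5,-0.7],
  [-0.5,-0.7,-0.7],
  [-0.75,-0.8,-0.7],
  [-1,-0.8,-0.7],
], grip=[-1,-1,-1,-1,-1,-1,-1,-1,-1,-1], spin=[0,0,0,0,0,0,0,0,0,0])

```text
t: 17.75
tcp_pos: [0.3837, -0.4151, 0.1669]
tool_rot: [1.893, 2.507, -0.0]
ft_force: [0.8, 0.3, 0.3]
width: 0.0006
gripper_force: 0.0
```

step_arm([
  [-0.25,0,0],
  [-0.5,0,0],
  [-0.75,0,0],
  [-0.9,0,0],
  [-0.9,0,0],
], grip=[-1,-1,-1,-1,-1], spin=[0,0,0,0,0])

```text
t: 18.38
tcp_pos: [0.4344, -0.5872, 0.1656]
tool_rot: [-1.892, -2.508, -0.0]
ft_force: [-0.1, 0.5, -0.1]
width: 0.0002
gripper_force: 0.0
```

```bash
python3 - <<'E'
from h import *
rep()
im=capture("top");np.save("t7.npy",im)
# brightness profiles along case x on the plane z=.03, at latch ys and between
xs=np.arange(-.076,-.125,-.002)
print("x mm",(xs*1000).round().astype(int).tolist())
for y in(.095,.085,.075,.06,-.06,-.07,-.08,-.09):
    px=np.array([proj("top",C+RC@np.array([x,y,.03])) for x in xs],np.float32)
    v=cv2.remap(im,px[None,:,0],px[None,:,1],1)[0];print(y,v.max(1).tolist())
for a in(0,.1,.2,.4):
    x=-.088-.029*np.sin(a)-.008*np.cos(a);z=.05-.029*np.cos(a)+.008*np.sin(a)
    print(a,(RC.T@(onz("top",proj("top",C+RC@np.array([x,.085,z])),.03)-C)).round(4), (RC.T@(onz("top",proj("top",C+RC@np.array([x,-.08,z])),.03)-C)).round(4))
E
```

```text
t 18.38 case xyz [-0.2602 -0.4633  0.1656] F case [ 0.1  0.5 -0.1] w 0.0 yaw err -0.0006 tilt [-0.  0. -1.]
x mm [-76, -78, -80, -82, -84, -86, -88, -90, -92, -94, -96, -98, -100, -102, -104, -106, -108, -110, -112, -114, -116, -118, -120, -122, -124]
0.095 [74, 71, 67, 53, 51, 60, 55, 41, 34, 41, 67, 96, 112, 158, 189, 198, 195, 197, 196, 194, 192, 195, 202, 203, 204]
0.085 [74, 72, 65, 54, 46, 50, 51, 44, 36, 39, 64, 93, 106, 131, 172, 201, 199, 197, 197, 196, 194, 189, 190, 195, 199]
0.075 [79, 72, 64, 51, 45, 50, 52, 48, 41, 38, 65, 94, 109, 133, 166, 189, 199, 200, 197, 195, 197, 197, 192, 189, 192]
0.06 [73, 70, 64, 61, 75, 98, 107, 112, 116, 139, 173, 189, 183, 180, 179, 179, 180, 187, 195, 197, 196, 195, 199, 199, 195]
-0.06 [65, 64, 60, 58, 85, 104, 110, 112, 115, 114, 136, 171, 192, 192, 192, 196, 199, 198, 196, 197, 196, 194, 192, 189, 187]
-0.07 [64, 63, 57, 54, 59, 57, 46, 33, 31, 44, 71, 100, 111, 154, 183, 194, 194, 198, 198, 197, 196, 196, 194, 193, 191]
-0.08 [64, 64, 56, 46, 45, 49, 46, 37, 33, 43, 71, 101, 110, 129, 165, 192, 194, 194, 196, 197, 196, 196, 196, 195, 193]
-0.09 [64, 63, 56, 47, 44, 48, 50, 46, 37, 41, 81, 105, 124, 156, 182, 188, 193, 194, 194, 194, 196, 194, 195, 196, 196]
0 [-0.0962  0.0853  0.03  ] [-0.0962 -0.0782  0.03  ]
0.1 [-0.099   0.0853  0.03  ] [-0.099  -0.0784  0.03  ]
0.2 [-0.1017  0.0852  0.03  ] [-0.1017 -0.0786  0.03  ]
0.4 [-0.1067  0.0851  0.03  ] [-0.1067 -0.0793  0.03  ]
```

Both latch edges lie at x ≈ -96 to -97 mm, where the flush position predicts -96 mm. The pushes ended on hard stops, the case hasn't shifted measurably, and the arm is clear. Handing in.

```bash
python3 -c "
from cell import ctrl
print(ctrl.hand_in())"
```

```text
the job is handed in; nothing more can be done
None
```

I pushed the lid fully shut, then pressed both front latches in to their stops; the last top image shows them flush to within about 2 mm and the case where it stood. The job was handed in at about 18 s, and the verdict was not reported.

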